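# Full blast on the large belt pulley

### The arm

A 7-joint arm with a two-finger parallel gripper is mounted at the origin on the work surface. World frame = base frame: x ahead of the robot, y to its left, z up, the work surface at z = 0. Lengths are in m, angles in degrees, forces in N, time in s.
With the tool pointing down it reaches from about 0.4 to 0.925 m from the base axis. Payload 4.1 kg.
Tool frame: the origin (TCP) lies midway between the tips of the shut fingers; the grasp point (between the pads) lies 19 mm behind it; x points along the fingers, z is the direction in which the jaws open and shut, and the axes are right-handed (so a half turn about x gives the same grasp; the last joint's range is limited). The gripper opens to 85 mm and grips with 20 to 120 N. Pads are 22 mm wide; open, the fingers measure 114 mm over their backs; the gripper's body (76 mm by 85 mm) begins 54 mm behind the grasp point. The pads swing forward as they close: fully open they stand 13 mm farther back than shut.
Start: joints at [61.708, 22.827, 2.584, 88.041, -1.071, 69.15, -2.905], TCP at [0.25, -0.6, 0.231] pointing down, gripper open.
Joint ranges: [-161.44, 161.44], [-28.35, 127.94], [-78.24, 83.42], [0, 140.83], [-78.03, 258.03], [13.02, 114.36], [-168.23, 168.23]. Speed limits (degrees/s): [147.25, 147.25, 180, 180, 180, 180, 180].

### API

Orientations are given as [roll, pitch, yaw] about the fixed x, y, z axes, in that order (R = Rz(yaw) Ry(pitch) Rx(roll)).
In Python, from workcell import env gives the robot as it stands.
- The arm moves only by the tool play_rows, never from a script. Its argument "rows" is one flat list of numbers, 5 for each row, row after row: the finger opening in cm, from 0 to 8.54, then the shift along the tool's x, y, z in cm, then the turn about the tool's x in rad. In form: [jaw, tx, ty, tz, twist, jaw, tx, ty, tz, twist, ...]. A call has 1 to 10 rows; each row is the pose to reach, as a shift and turn from the pose measured when the call began, along the tool's axes at that moment; what a row does not reach only later rows make up. A row lasts 1/12 s, in which the tool goes at most 41.7 mm and 7.16 degrees, less where a joint would pass 70% of its speed; a pose out of reach is approached as far as the arm can. A call with a gripper value outside its range is refused whole. The fingers move at their own pace and stop on an object; "squeeze" is the grip in N (left out, the last holds). Time passes only in rows, so rows that repeat a pose let the fingers close. It gives the time, the measured TCP pose, the force and the opening at its end, in the units of the state.
- env.get_obs(): the state, without advancing time (a new reading comes with each control period).
- env.read_camera(name): name is "scene" or "top" or "wrist"; returns a dict with "pixels" (384x512x3 uint8, red, green, blue), "intrinsics" (3x3 intrinsics, pixels), "R" (3x3) and "t" (3): a world point X has camera coordinates R X + t. Camera axes: x right, y down, z forward; pixel columns grow to the right and rows downward; lengths in m; the calibration is good to about 2 mm. A picture is of the moment at which its call begins. There is no depth.
- env.close_job(): hands the job in, once; it reports no verdict.
The state is a dict: "time": time; "q": joint angles; "joint_velocities": joint speeds; "joint_efforts": joint torques, N m; "tcp_pos": TCP position; "ee_rot": TCP orientation; "contact_force": force on the tool from outside, world axes, zero at the start; "ft_torque": the same for the moment, N m; "finger_gap": opening from 0.0 (shut) to 1.0 (fully open).
Only numpy, scipy, OpenCV 4.12 (cv2) and the standard library are available. Lean on these libraries where they do the work, as an engineer would, in place of code of your own. Each camera call takes 0.05 s, during which the arm holds its last target.

### The job

Blow the dust out of the teeth of the large belt pulley: squeeze the trigger of the two-stage blow gun that points at it past its pressure point and fully home into the second stage, and keep it there for about a second. Then let go so that the trigger springs all the way back. Leave the trigger of the other gun, the one at the small pulley, alone.

Things in the scene. Friction and masses are not known exactly. Their poses are not given: they have to be found in the camera images.
- large_squeeze (a point): Squeezing place of the gun aimed at the LARGE pulley (110 mm dia.), 90 mm above the table, mid-height of black grip and trigger, 46 mm from the barrel axis. x: along the barrel to the pulley, the squeeze direction; y: to the barrel; z up. Along x from it: grip back -21, grip front +9, paddle face +33 mm at rest, +27 at the pressure point, +21 fully home. Free below down to the plate.
- large_trigger (a joint): First stage of that gun's trigger, m: 0 at rest, 0.006 at the pressure point; light spring, 2 to 4 N, returns by itself. The trigger is a bare metal paddle, 46 mm long (y), 24 high, 10 thick, that slides along x towards the grip (30 mm deep in x, 28 high, 105 long, level). Grip plus trigger: 54 mm at rest, 48 at the pressure point, 42 fully squeezed.
- large_valve (a joint): Second stage of the same trigger, m: 0 until the paddle passes the pressure point (8 N), 0.006 fully home (12 N); returns by itself. The gun lies clamped on its side, fixed on a dark steel plate 12 mm thick: aluminium barrel 28 mm dia., thin nozzle ending 8 mm from the pulley's teeth. Barrel clamp 74 mm from the squeezing place, top 115 mm above the table, nothing higher near.
- small_trigger (a joint): First stage, m, 0 at rest, of the trigger of the other gun: same gun, plate and height, but aimed at the SMALL pulley (64 mm dia., against 110). Leave it alone. The two fixed guns may stand either way round, left or right of the robot's middle. A third, loose pulley (72 mm) lying on the table has no gun.

How it is judged:
By the outcome, as a careful person would: the job done as asked, in the order asked, and still so for the second after the job is handed in, with the robot touching nothing.
It also fails if it takes over 29 s, if anything falls off the work surface, if the arm or the gripper's body presses on something with over 40 N, if the wrist force passes 120 N, or if a joint passes its speed limit or range.

## Working session

There is one attempt and no reset: what is moved stays moved. The work goes in short steps, Python scripts to look and compute and a tool call to move; the robot and the scene stay as the last step left them, time stands still between calls to the robot, and variables do not carry over. Pictures are saved under pics/ and viewed, and the job is handed in when it is done.

Besides the shell and the picture viewer there is one more tool, called after "Emit:" in YAML: its name, and indented under it one key for each argument. play_rows: Moves the arm, as the interface text tells. Its arguments: {"type":"object","properties":{"rows":{"type":"array"},"squeeze":{"type":"number"}},"required":["rows"]}

```bash
mkdir -p pics; cat > h.py <<'E'
import numpy as np, cv2
from workcell import env
def snap(n,f):
    c=env.read_camera(n); cv2.imwrite('pics/'+f,c['pixels'][:,:,::-1]); np.savez('pics/'+f+'.npz',**c); return c
def ray(c,u,v,z):
    K,R,t=c['intrinsics'],c['R'],c['t']
    o=-R.T@t; d=R.T@np.linalg.solve(K,[u,v,1]); return o+d*(z-o[2])/d[2]
def proj(c,X):
    p=c['intrinsics']@(c['R']@np.asarray(X)+c['t']); return p[:2]/p[2]
E
python3 - <<'E'
from h import *
for n in ['scene','top']:
    c=snap(n,n+'1.png'); print(n,-c['R'].T@c['t'])
o=env.get_obs(); print(o)
E
```

```text
scene [0.95794749 0.56989475 0.60759127]
top [ 0.3582105  -0.02502624  1.14390714]
{'time': 0.1, 'q': array([61.70771994, 22.86808141,  2.58135331, 88.10648634, -1.0704797 ,
       69.14782863, -2.90583772]), 'joint_velocities': array([ 0.02221414, -0.06585811,  0.03794018, -0.24902362,  0.02902225,
       -0.01919011, -0.12103604]), 'joint_efforts': array([ 3.73820396e-03, -4.76267266e+01,  1.37011327e+00, -2.54950333e+01,
        1.19115112e-02,  5.12080020e-03,  3.09682196e-05]), 'tcp_pos': array([ 0.24979872, -0.59948614,  0.2303668 ]), 'ee_rot': array([-175.25703805,   89.90173472,  117.36789511]), 'contact_force': array([-0.02636986,  0.12151037, -0.72147411]), 'ft_torque': array([-0.00919302, -0.0057158 ,  0.03261138]), 'finger_gap': 0.9986726107908283}
```

View pics/scene1.png

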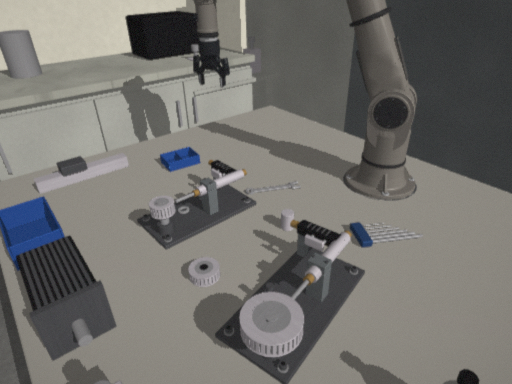

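View pics/top1.png

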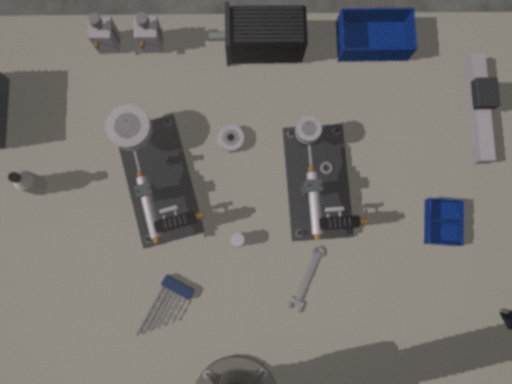

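```bash
python3 - <<'E'
from h import *
a=cv2.imread('pics/top1.png')[95:260,90:220]
cv2.imwrite('pics/topz.png',cv2.resize(a,None,fx=3.6,fy=3.6,interpolation=cv2.INTER_CUBIC))
a=cv2.imread('pics/scene1.png')[200:330,220:380]
cv2.imwrite('pics/scz.png',cv2.resize(a,None,fx=4,fy=4,interpolation=cv2.INTER_CUBIC))
E
```

```text
(no output)
```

View pics/topz.png

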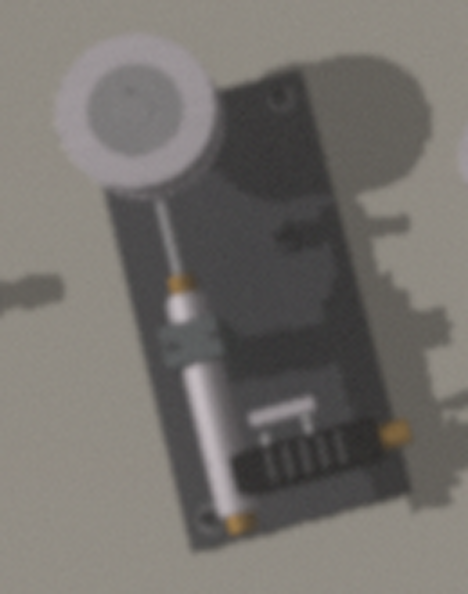

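View pics/scz.png

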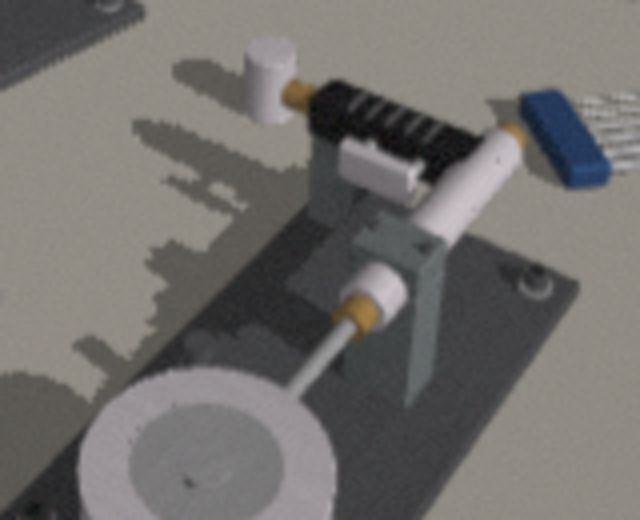

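```bash
cat > m.py <<'E'
from h import *
def load(f): return dict(np.load('pics/'+f+'.npz'))
E
python3 - <<'E'
from m import *
from scipy.spatial.transform import Rotation as Ro
c=load('top1.png'); z=lambda u,v:(u/3.6+90-.36,v/3.6+95-.36)
T=z(238,523);N=z(180,283)
t=ray(c,*T,.09)[:2];n=ray(c,*N,.09)[:2]
hsv=cv2.cvtColor(c['pixels'],cv2.COLOR_RGB2HSV)
# barrel+nose line fit by brightness
g=c['pixels'].astype(int)
m=(g.min(2)>125).astype(np.uint8)
roi=np.zeros_like(m)
k,l,s,ce=cv2.connectedComponentsWithStats(m)
for i in range(1,k):
    x,y,w,h,a=s[i]
    if 100<x<210 and 100<y<250 and a>15: 
        p=np.argwhere(l==i)[:,::-1].astype(np.float32); print(s[i],ce[i],cv2.minAreaRect(p),cv2.fitLine(p,2,0,.01,.01).ravel())
d=(n-t)/np.linalg.norm(n-t); yv=np.array([-d[1],d[0]])
print('barrel',t,n,d,np.degrees(np.arctan2(d[1],d[0])))
pad=ray(c,*z(283,411),.102)[:2]
print('paddle',pad,'perp from axis',(pad-t)@yv)
e1=ray(c,*z(250,418),.102);e2=ray(c,*z(315,403),.102);print(np.linalg.norm(e1-e2),np.degrees(np.arctan2(*(e1-e2)[[1,0]]))-90)
gc=ray(c,*z(304,452),.104)[:2]
print('grip',gc,'rel paddle x',(gc-pad)@d)
S=pad-28e-3*d; S=S+(-.046-(S-t)@yv)*yv
print('S',S,(gc-S)@d)
pu=ray(c,*z(135,110),.09)[:2];print('pulley lat',(pu-t)@yv)
o=env.get_obs();R=Ro.from_euler('xyz',o['ee_rot'],degrees=True).as_matrix();print(R.round(3),o['tcp_pos'])
E
```

```text
[137 177   7   8  47] [139.59574468 180.46808511] ((140.0, 180.5), (7.0, 6.0), 90.0) [  0.20542568   0.97867274 139.59575    180.46808   ]
[141 196  15  43 267] [148.11235955 216.29588015] ((148.40127563476562, 216.78541564941406), (42.94244384765625, 6.62434720993042), 76.60750579833984) [  0.22477216   0.97441137 148.11237    216.29588   ]
[160 206  17   7  51] [167.70588235 208.76470588] ((167.77359008789062, 208.70753479003906), (2.8845713138580322, 16.757986068725586), 74.05460357666016) [  0.9609805  -0.2766162 167.70589   208.76471  ]
barrel [0.40340752 0.18742233] [0.56916055 0.22883132] [0.9701828  0.24237435] 14.026719130310683
paddle [0.47762292 0.15546471] perp from axis -0.04899264215941048
0.04466190597862637 12.113892461719075
grip [0.4494285  0.14091285] rel paddle x -0.030880737689823686
S [0.44973246 0.15158164] -0.002880737689823712
pulley lat 0.0021484871022567696
[[-0.001  0.923  0.385]
 [ 0.002  0.385 -0.923]
 [-1.    -0.    -0.002]] [ 0.24979872 -0.59948614  0.2303668 ]
```

Emit:
play_rows:
  rows: [8.5, -2, 34.7, -23.4, -0.7, 8.5, -2, 34.7, -23.4, -0.7, 8.5, -2, 34.7, -23.4, -0.7, 8.5, -2, 34.7, -23.4, -0.7, 8.5, -2, 34.7, -23.4, -0.7, 8.5, -2, 34.7, -23.4, -0.7, 8.5, -2, 34.7, -23.4, -0.7, 8.5, -2, 34.7, -23.4, -0.7, 8.5, -2, 34.7, -23.4, -0.7, 8.5, -2, 34.7, -23.4, -0.7]
  squeeze: 30

```text
time: 0.93
tcp_pos: [0.479, -0.2503, 0.2505]
ee_rot: [157.1, 89.9, 129.8]
contact_force: [1.3, -0.2, 0.2]
finger_gap: 1.002
```

```bash
cat > go.py <<'E'
from h import *
import sys
from scipy.spatial.transform import Rotation as Ro
def go(x,y,z,yaw):
    o=env.get_obs();R=Ro.from_euler('xyz',o['ee_rot'],degrees=True).as_matrix()
    print('t',o['time'],o['tcp_pos'].round(4),'F',o['contact_force'].round(1),'gap',o['finger_gap'],'q',o['q'].round(0))
    d=R.T@(np.array([x,y,z])-o['tcp_pos']); cy=np.degrees(np.arctan2(R[1,2],R[0,2])); print('shift cm',(d*100).round(2),'yaw',cy,'twist',-np.radians(yaw-cy),R[:,0].round(4))
if __name__=='__main__': go(*map(float,sys.argv[1:]))
E
python3 go.py .449 .152 .23 13.7
```

```text
t 0.9333 [ 0.479  -0.2503  0.2505] F [ 1.3 -0.2  0.2] gap 1.0017293115445776 q [ 38.  11. -17. 101.   3.  68.  -7.]
shift cm [  2.11  34.38 -21.1 ] yaw -27.279179220859696 twist -0.7152216021688462 [-0.0013  0.0016 -1.    ]
```

Emit:
play_rows:
  rows: [8.5, 2, 34.4, -21.1, -0.715, 8.5, 2, 34.4, -21.1, -0.715, 8.5, 2, 34.4, -21.1, -0.715, 8.5, 2, 34.4, -21.1, -0.715, 8.5, 2, 34.4, -21.1, -0.715, 8.5, 2, 34.4, -21.1, -0.715, 8.5, 2, 34.4, -21.1, -0.715, 8.5, 2, 34.4, -21.1, -0.715, 8.5, 2, 34.4, -21.1, -0.715, 8.5, 2, 34.4, -21.1, -0.715]

```text
time: 1.77
tcp_pos: [0.4479, 0.1559, 0.2311]
ee_rot: [101.3, 89.8, 115.2]
contact_force: [-0.6, 0.2, 0.3]
finger_gap: 0.995
```

```bash
python3 go.py .449 .152 .23 13.7; python3 - <<'E'
from h import *
for n in ['wrist','scene']:
  c=snap(n,n+'2.png');print(-c['R'].T@c['t'])
  if n=='wrist': cv2.imwrite('pics/w2z.png',cv2.resize(c['pixels'][:,:,::-1],(800,600)))
E
```

```text
t 1.7667 [0.4479 0.1559 0.2311] F [-0.6  0.2  0.3] gap 0.9947885528449861 q [ 13.   7. -40. 110.   5.  65. -15.]
shift cm [ 0.11 -0.4   0.02] yaw 13.864701745059769 twist 0.0028745877350732814 [-0.0011  0.0024 -1.    ]
[0.42814195 0.236595   0.37343042]
[0.95794749 0.56989475 0.60759127]
```

View pics/w2z.png

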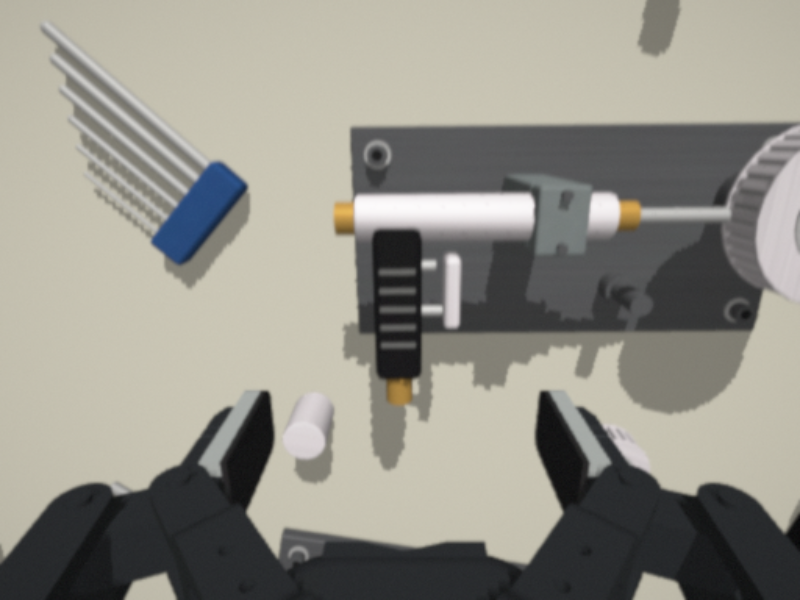

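View pics/scene2.png

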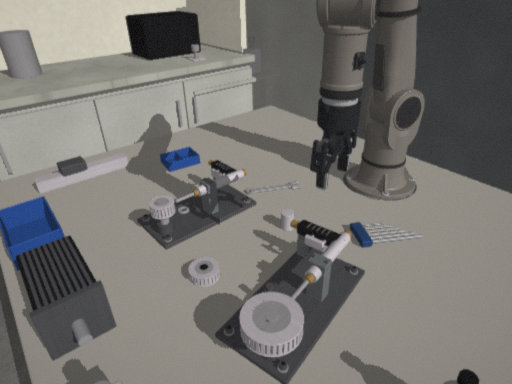

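```bash
python3 - <<'E'
from m import *
c=load('wrist2.png'); s=1.5625; r=lambda u,v,z: ray(c,u/s,v/s,z)[:2]
t=r(335,218,.09);n=r(640,215,.09);tt=r(355,218,.09)
d=(n-t)/np.linalg.norm(n-t);y=np.array([-d[1],d[0]]);print('yaw',np.degrees(np.arctan2(d[1],d[0])))
print('axis',t,n)
# plate edges z=.012
a=r(350,128,.012);b=r(358,332,.012);print('plate back edge yaw',np.degrees(np.arctan2(*(a-b)[[1,0]]))-90)
a=r(365,127.5,.012);b=r(745,123,.012);print('plate side yaw',np.degrees(np.arctan2(*(b-a)[[1,0]])))
q={}
for k,(u,v,z) in dict(gb=(373.5,300,.104),gf=(421.5,300,.104),pf=(461,290,.102),pb=(444,290,.102),gl=(397,231,.104),gr=(397,378,.104),pl=(453,254,.102),pr=(453,328,.102)).items():
    p=r(u,v,z);q[k]=p;print(k,p,'x',((p-t)@d).round(4),'y',((p-t)@y).round(4))
x=np.mean([(q['gb']-t)@d+.021,(q['pf']-t)@d-.033,(q['gf']-t)@d-.009,(q['pb']-t)@d-.023])
S=t+x*d-.046*y; print('S',S, (q['pl']+q['pr'])/2-.028*d)
for z in(.09,.102):print(proj(load('scene1.png'),[*S,z]))
E
python3 - <<'E'
E
```

```text
yaw 14.387108868218778
axis [0.39762286 0.18390149] [0.57690131 0.22988938]
plate back edge yaw 14.078962256851355
plate side yaw 14.453670079460876
gb [0.43167409 0.14295445] x 0.0228 y -0.0481
gf [0.46021629 0.14998323] x 0.0522 y -0.0484
pf [0.48232129 0.16138802] x 0.0764 y -0.0429
pb [0.47221309 0.158899  ] x 0.066 y -0.0428
gl [0.43569696 0.18772022] x 0.0378 y -0.0058
gr [0.45817315 0.09438646] x 0.0364 y -0.1018
pl [0.47144456 0.18191962] x 0.071 y -0.0203
pr [0.48437944 0.1360497 ] x 0.0721 y -0.0679
S [0.45106698 0.15012148] [0.45079011 0.15202745]
[320.98107052 235.76734239]
[321.37617794 231.56103716]
```

```bash
python3 go.py .451 .151 .067 14.2
```

```text
t 1.8667 [0.4474 0.1586 0.2312] F [ 0.3 -0.4  0.4] gap 0.9926468917079756 q [ 13.   7. -40. 110.   5.  65. -15.]
shift cm [16.42 -0.91  0.17] yaw 14.29729279923558 twist 0.0016980796851426988 [-0.0016  0.0047 -1.    ]
```

Emit:
play_rows:
  rows: [8.5, 0, -0.9, 0.2, 0, 8.5, 0, -0.9, 0.2, 0, 8.5, 0, -0.9, 0.2, 0, 8.5, 3, -0.9, 0.2, 0, 8.5, 5, -0.9, 0.2, 0, 8.5, 7, -0.9, 0.2, 0, 8.5, 8, -0.9, 0.2, 0, 8.5, 8, -0.9, 0.2, 0]

```text
time: 2.53
tcp_pos: [0.45, 0.1488, 0.1491]
ee_rot: [138.5, 89.6, 152.7]
contact_force: [0.5, -0.3, -0.6]
finger_gap: 0.997
```

```bash
python3 go.py .451 .151 .067 14.2; python3 - <<'E'
from h import *
for n in ['wrist','scene']:
  c=snap(n,n+'3.png')
  if n=='wrist': cv2.imwrite('pics/w3z.png',cv2.resize(c['pixels'][:,:,::-1],(800,600)))
  else: cv2.imwrite('pics/s3z.png',cv2.resize(c['pixels'][150:330,220:420,::-1],(800,600*0+720))[:600])
  print(n,proj(c,[.451,.151,.09]))
E
python3 go.py .451 .151 .067 14.2
```

```text
t 2.5333 [0.45   0.1488 0.1491] F [ 0.5 -0.3 -0.6] gap 0.9966448168162899 q [ 11.  13. -39. 116.   9.  55. -18.]
shift cm [8.21 0.15 0.19] yaw 14.173494198137922 twist -0.0004626135133744946 [-0.0063  0.0033 -1.    ]
wrist [261.05623679 208.5518616 ]
scene [321.28983198 235.94357657]
t 2.6333 [0.4519 0.1502 0.1516] F [ 0.2 -0.1  0.7] gap 0.9956278351928205 q [ 11.  13. -39. 116.   9.  55. -18.]
shift cm [ 8.46  0.06 -0.07] yaw 14.219157034482649 twist 0.0003343533266403222 [-0.0013  0.0048 -1.    ]
```

View pics/w3z.png

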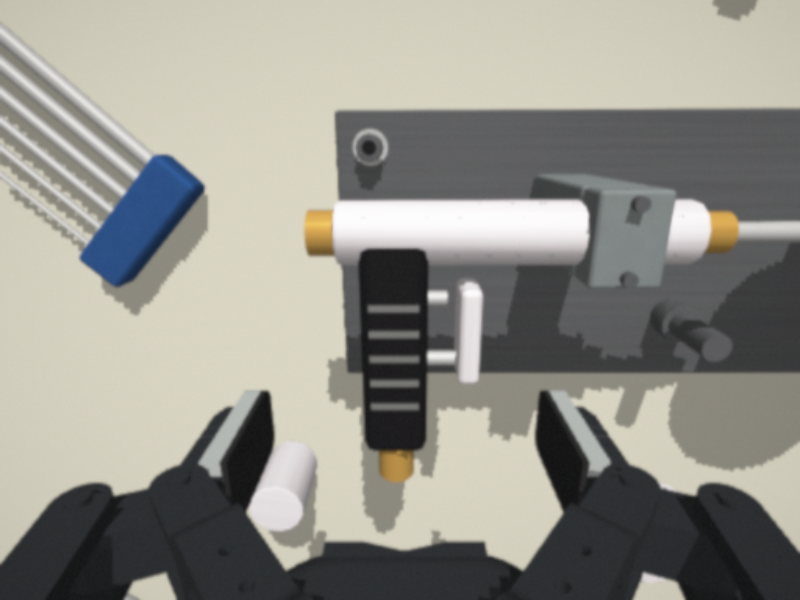

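View pics/s3z.png

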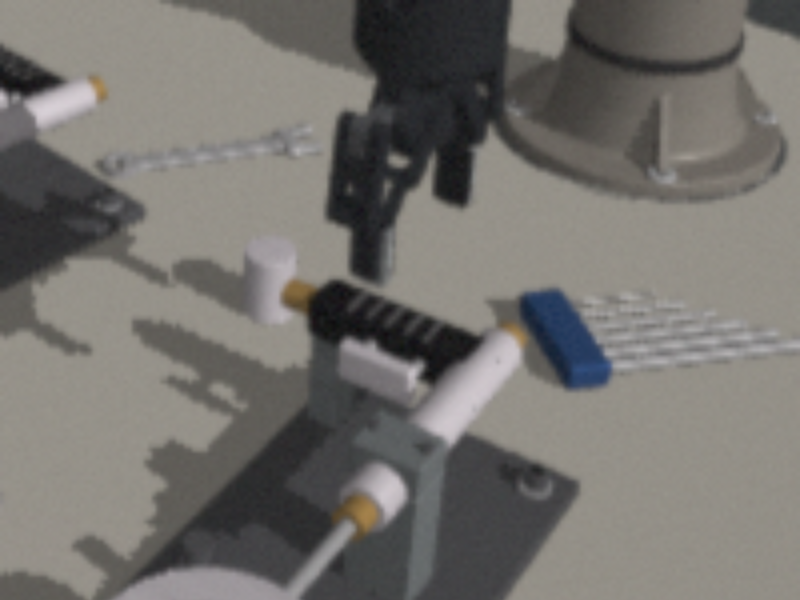

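```bash
python3 - <<'E'
from m import *
for f in ['wrist3.png','scene3.png']:
  c=load(f)
  for z in (.09,.15,.178): print(f,z,proj(c,[.451,.15,z]))
c=load('top1.png');p=ray(c,238,240,.04);print(p); d=np.array([.969,.246]);y=np.array([-.246,.969]);v=p[:2]-[.451,.151];print(v@d,v@y)
E
```

```text
wrist3.png 0.09 [260.71834658 209.78618638]
wrist3.png 0.15 [260.84916097 251.78968034]
wrist3.png 0.178 [260.94830265 283.62331095]
scene3.png 0.09 [320.96165702 235.72942797]
scene3.png 0.15 [322.99877933 214.03257162]
scene3.png 0.178 [324.00574884 203.30760293]
[ 0.40114198 -0.01197279  0.04      ]
-0.08840372609414998 -0.14565556075848135
```

Emit:
play_rows:
  rows: [8.5, 2.5, 0.1, -0.1, 0, 8.5, 5, 0.1, -0.1, 0, 8.5, 7, 0.1, -0.1, 0, 8.5, 8.2, 0.1, -0.1, 0, 8.5, 8.4, 0.1, -0.1, 0, 8.5, 8.4, 0.1, -0.1, 0, 8.5, 8.4, 0.1, -0.1, 0, 8.5, 8.4, 0.1, -0.1, 0]

```text
time: 3.3
tcp_pos: [0.4519, 0.1518, 0.069]
ee_rot: [60.3, 89.7, 74.6]
contact_force: [-0.2, -0.7, -0.2]
finger_gap: 0.993
```

```bash
python3 - <<'E'
from h import *
for n in ['wrist','scene']:
  c=snap(n,n+'4.png')
  if n=='wrist': cv2.imwrite('pics/w4z.png',cv2.resize(c['pixels'][:,:,::-1],(800,600)))
  else: cv2.imwrite('pics/s4z.png',cv2.resize(c['pixels'][180:330,220:420,::-1],(800,600)))
E
python3 go.py .451 .151 .067 14.2
```

```text
t 3.4 [0.4516 0.1516 0.0687] F [-0.3 -0.7  0.4] gap 0.9983104381577467 q [  8.  20. -37. 120.  16.  45. -25.]
shift cm [ 0.17 -0.05 -0.07] yaw 14.206709507155017 twist 0.00011710299104117106 [ 0.001   0.0052 -1.    ]
```

View pics/w4z.png

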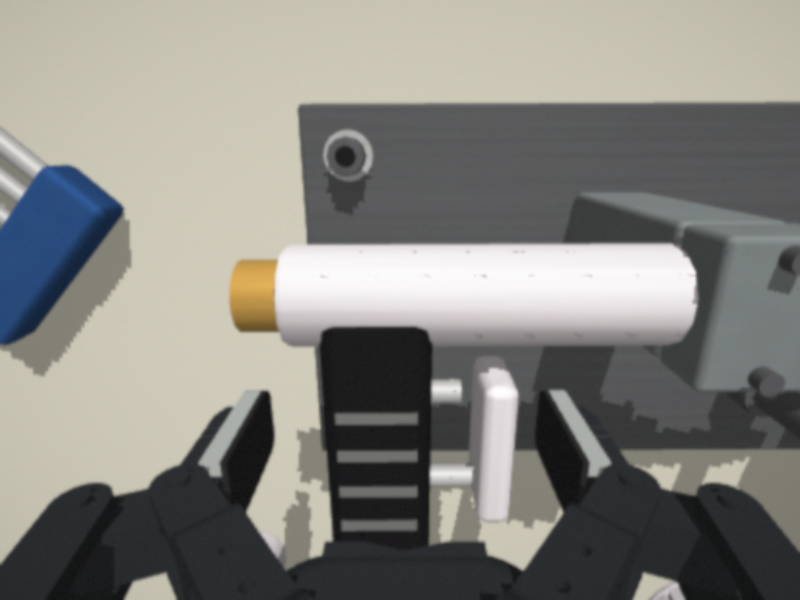

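View pics/s4z.png

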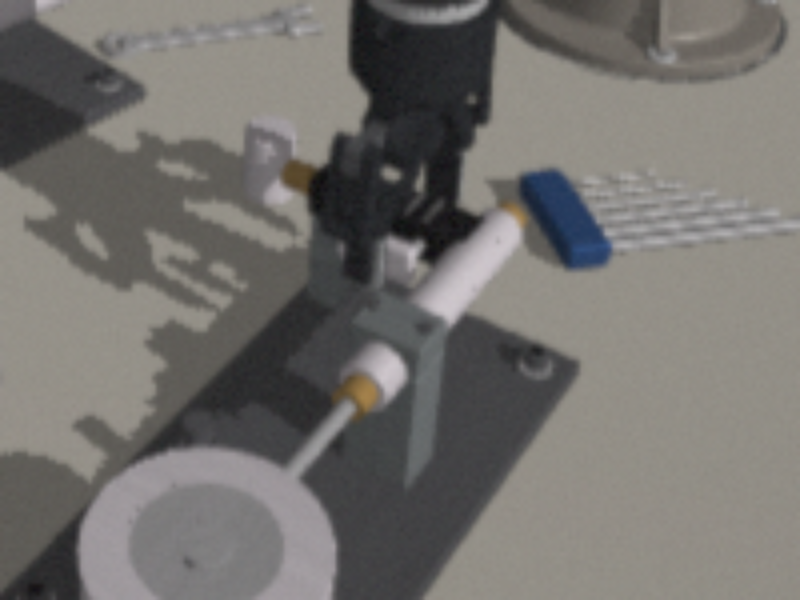

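Emit:
play_rows:
  rows: [7, 0.1, 0, 0, 0, 6, 0.1, 0, 0, 0, 5.2, 0.1, 0, 0, 0, 4.6, 0.1, 0, 0, 0, 4, 0.1, 0, 0, 0, 3.6, 0.1, 0, 0, 0, 3.6, 0.1, 0, 0, 0, 3.6, 0.1, 0, 0, 0]
  squeeze: 40

```text
time: 4.07
tcp_pos: [0.4496, 0.1511, 0.069]
ee_rot: [131.3, 89.8, 145.4]
contact_force: [-7.8, -3.0, 19.9]
finger_gap: 0.466
```

```bash
python3 - <<'E'
from h import *
for n in ['wrist','scene']:
  c=snap(n,n+'5.png')
  if n=='wrist': cv2.imwrite('pics/w5z.png',cv2.resize(c['pixels'][:,:,::-1],(800,600)))
  else: cv2.imwrite('pics/s5z.png',cv2.resize(c['pixels'][180:330,220:420,::-1],(800,600)))
E
python3 go.py .451 .151 .067 14.2
```

```text
t 4.1667 [0.4495 0.1511 0.069 ] F [-7.7 -3.2 20. ] gap 0.46597375500133326 q [  8.  20. -37. 120.  16.  45. -25.]
shift cm [ 0.2  -0.05  0.14] yaw 14.079238265983236 twist -0.002107689869010164 [-0.0034  0.0023 -1.    ]
```

View pics/w5z.png

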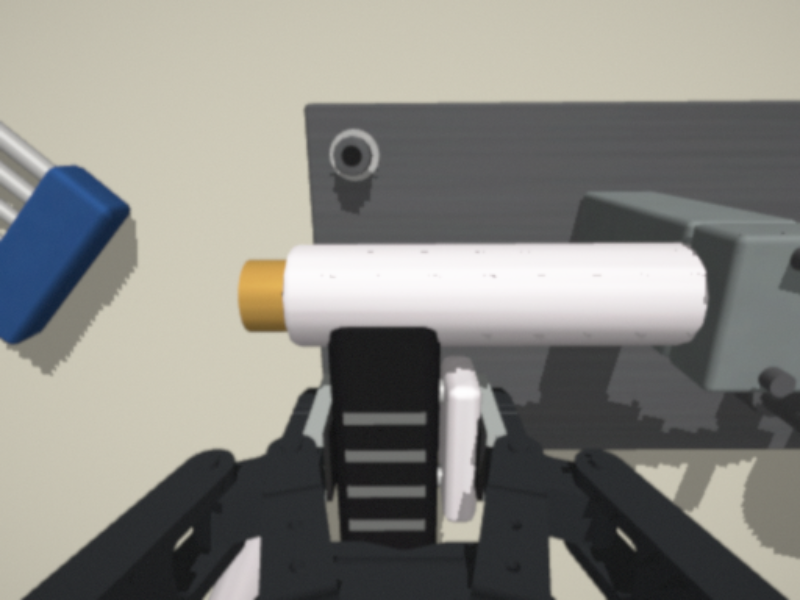

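Emit:
play_rows:
  rows: [3.6, 0, 0, 0, 0, 3.6, 0, 0, 0, 0, 3.6, 0, 0, 0, 0, 3.6, 0, 0, 0, 0, 3.6, 0, 0, 0, 0, 3.6, 0, 0, 0, 0, 3.6, 0, 0, 0, 0, 3.6, 0, 0, 0, 0, 3.6, 0, 0, 0, 0]
  squeeze: 40

```text
time: 4.92
tcp_pos: [0.4493, 0.151, 0.0691]
ee_rot: [140.6, 89.7, 154.6]
contact_force: [-2.3, -1.1, 4.6]
finger_gap: 0.458
```

Emit:
play_rows:
  rows: [8.5, 0, 0, 0, 0, 8.5, 0, 0, 0, 0, 8.5, 0, 0, 0, 0, 8.5, 0, 0, 0, 0, 8.5, 0, 0, 0, 0, 8.5, 0, 0, 0, 0, 8.5, 0, 0, 0, 0, 8.5, 0, 0, 0, 0]

```text
time: 5.58
tcp_pos: [0.449, 0.1509, 0.0691]
ee_rot: [145.3, 89.7, 159.3]
contact_force: [0.4, -0.0, 0.7]
finger_gap: 0.994
```

```bash
python3 - <<'E'
from h import *
for n in ['wrist']:
  c=snap(n,n+'6.png')
  if n=='wrist': cv2.imwrite('pics/w6z.png',cv2.resize(c['pixels'][:,:,::-1],(800,600)))
E
python3 go.py .451 .151 .067 14.2
```

```text
t 5.6333 [0.4491 0.151  0.0691] F [-0.2 -0.6  0.3] gap 0.9941246966075687 q [  8.  20. -37. 120.  16.  45. -25.]
shift cm [ 0.21 -0.04  0.18] yaw 14.024538306846065 twist -0.003062384256660152 [-0.0046  0.0018 -1.    ]
```

View pics/w6z.png

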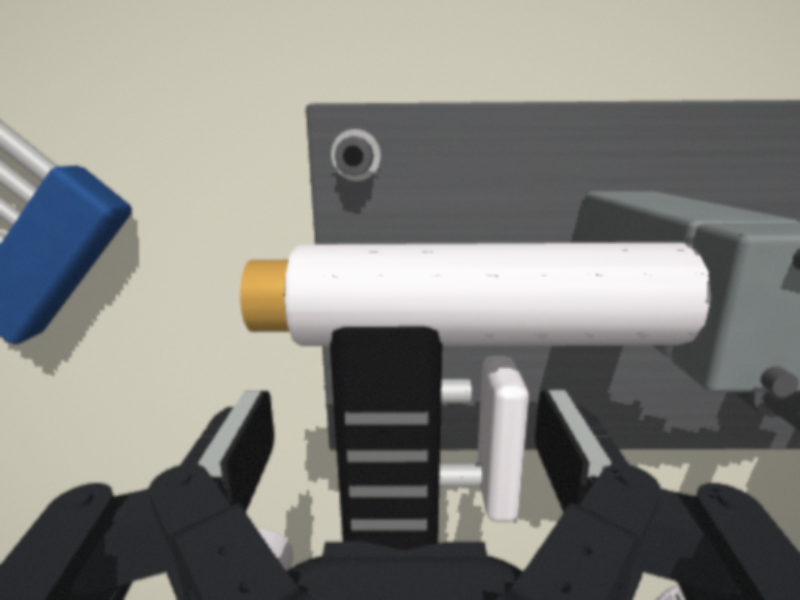

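Emit:
play_rows:
  rows: [8.5, 0, 0, 0.2, 0, 8.5, -2, 0, 0.2, 0, 8.5, -5, 0, 0.2, 0, 8.5, -9, 0, 0.2, 0, 8.5, -13, 0, 0.2, 0, 8.5, -16, 0, 0.2, 0, 8.5, -16, 0, 0.2, 0, 8.5, -16, 0, 0.2, 0, 8.5, -16, 0, 0.2, 0]

```text
time: 6.38
tcp_pos: [0.4513, 0.1508, 0.2284]
ee_rot: [153.7, 89.7, 167.7]
contact_force: [0.0, -0.3, -0.2]
finger_gap: 0.993
```

```bash
python3 - <<'E'
from m import *
c=snap('wrist','wrist7.png')
cv2.imwrite('pics/w7z.png',cv2.resize(c['pixels'][:,:,::-1],(800,600)))
a=snap('scene','scene7.png')['pixels'][150:240,130:260].astype(int);b=load('scene1.png')['pixels'][150:240,130:260].astype(int)
print('small gun region diff',np.abs(a-b).mean(),(np.abs(a-b).max(2)>40).sum())
E
python3 go.py .451 .151 .067 14.2
```

```text
small gun region diff 10.57011396011396 1497
t 6.4833 [0.4507 0.1506 0.2275] F [ 0.6 -0.2  0.4] gap 0.9931281140444241 q [ 14.   7. -40. 110.   5.  65. -14.]
shift cm [16.04 -0.02  0.15] yaw 14.0270345957086 twist -0.003018815796928059 [-0.0077  0.0011 -1.    ]
```

View pics/w7z.png

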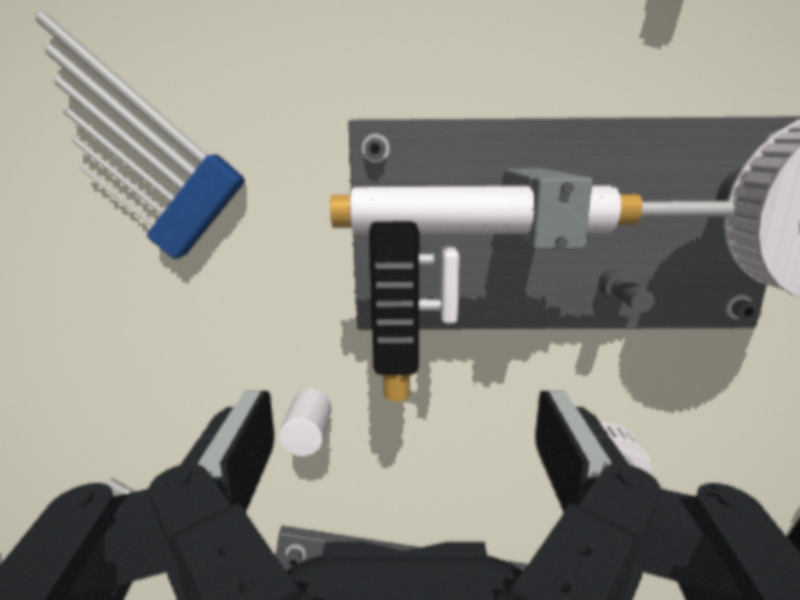

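```bash
python3 -c "
from h import *
print(env.close_job())"
```

```text
the job is handed in; nothing more can be done
None
```

I squeezed the trigger of the gun at the large pulley (on the robot's left) fully home at 40 N, held it for about a second, then let go and moved the arm clear. The job was handed in at about 6.5 s.

- **Squeeze:** in the wrist picture at 4.1 s the paddle face stood about 12 mm from the grip front, which is fully home. The finger opening was 0.466 then and 0.458 at 4.9 s. That is about 39 to 40 mm, slightly under the 42 mm given for a full squeeze.
- **Hold:** it was home for at least 0.85 s (4.07 to 4.92 s) plus the closing and opening time. I did not time the exact start.
- **Release:** after letting go the paddle stood about 23.5 mm from the grip front, against 24 mm at rest. After the retreat it matched the first wrist picture to within a pixel, with no force on the tool beyond sensor noise.
- **Forces:** the largest tool-force readings were about 20 N upward and 8 N sideways, both during the squeeze.
- **Other gun:** the arm only crossed the table well above it. My before/after picture comparison of that area did not come out clean: it differed by 1,497 pixels. I put that down to the arm's moved shadow but did not check further.

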